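Load a window glass into its cell and clamp it with the screwed retaining ring

ROBOT

A 6-joint arm with a two-finger parallel gripper is mounted at the origin on a cart in front of the work surface, level with it; the furniture and walls round the work are solid. World frame = base frame: x ahead of the robot, y to its left, z up, the work surface at z = 0. Lengths are in m, angles in degrees, forces in N, time in s.
With the tool pointing down it reaches from about 0.25 to 0.725 m from the base axis. Payload 9.7 kg.
Tool frame: the origin (TCP) lies between the finger pads; the fingertips stand 19 mm ahead of it and the grasp point (between the pads) is the TCP; z points along the fingers, y is the line along which they close (so a half turn about z gives the same grasp; the last joint's range is limited). The gripper opens to 85 mm and grips with 20 to 120 N. Pads are 22 mm wide; open, the fingers measure 114 mm over their backs; the gripper's body (76 mm by 85 mm) begins 54 mm behind the grasp point. The pads swing forward as they close: fully open they stand 13 mm farther back than shut.
Start: joints at [-72.995, 4.979, 10.078, 95.1, 0, 90], TCP at [0.161, -0.526, 0.25] pointing down, gripper open.
Joint ranges: [-179.16, 179.16], [-48.56, 103.87], [-65.8, 70.77], [-126.05, 130.52], [-82.76, 87.17], [-180, 180]. Speed limits (degrees/s): [127.2, 127.2, 147.25, 180, 180, 180].

INTERFACE

Orientations are given as [roll, pitch, yaw] about the fixed x, y, z axes, in that order (R = Rz(yaw) Ry(pitch) Rx(roll)).
In Python, from workcell import telemetry, camera, calibration, workorder gives the robot as it stands.
- The arm moves only by the tool play_rows, never from a script. Its argument "increments" is a list of rows, each a list of 3 entries, a list of its own where there are three numbers: the shift along the tool's x, y, z in mm, then the turn, a rotation vector about the tool's x, y, z in degrees, then the closure, from 0 (fully open) to 1 (shut). In form: [[[x, y, z], [ax, ay, az], jaw], ...]. A call has 1 to 20 rows; each row is the pose to reach, as a shift and turn from the pose commanded when the call began, along the tool's axes at that moment; what a row does not reach only later rows make up. A row lasts 1/10 s, in which the tool goes at most 50 mm and 8.59 degrees, less where a joint would pass 70% of its speed; a pose out of reach is approached as far as the arm can. A call with a gripper value outside its range is refused whole. The fingers move at their own pace and stop on an object; "grip_force" is the grip in N (left out, the last holds). Time passes only in rows, so rows that repeat a pose let the fingers close. It gives the time, the measured TCP pose, the force, the opening and the grip force at its end, in the units of the state.
- telemetry.get_obs(): the state, without advancing time (a new reading comes with each control period).
- camera(name): name is "side" or "top" or "wrist"; returns (picture, depth): 384x512x3 uint8, red, green, blue; 384x512 float32, m along the optical axis (not along the pixel's ray), 0 where there is no reading.
- calibration(name): a dict with "vertical_fov" (degrees; the focal length in pixels is half the picture's height over the tangent of half this angle, whatever the lens; pixels are square), "cx", "cy" (the principal point, pixels), "rvec" (rotation vector, rad) and "tvec" (3), from world to camera coordinates, as OpenCV has them; the wrist camera has in their place "hand_eye" (4x4, takes a point from camera to tool coordinates, whose origin is the TCP and whose axes are the flange's). Camera axes: x right, y down, z forward; pixel columns grow to the right and rows downward; lengths in m; the calibration is good to about 2 mm. A picture is of the moment at which its call begins: read the wrist's pose just before it. calibration takes no time and is no camera call.
- workorder.job_done(): hands the job in; it is judged then, once.
The state is a dict: "time": time; "q": joint angles; "qd": joint speeds; "joint_efforts": joint torques, N m; "ee_pos": TCP position; "tcp_rot": TCP orientation; "wrist_force": force on the tool from outside, world axes, zero at the start; "torque": the same for the moment, N m; "opening": finger opening in m; "grasp_force": force on a finger pad.
Only numpy, scipy, OpenCV 4.12 (cv2) and the standard library are available. Lean on these libraries where they do the work, as an engineer would, in place of code of your own. Each camera call takes 0.05 s, during which the arm holds its last target. There are 200 camera calls.

TASK

Slide the round window glass along the loading deck until it drops flat into the cell. Then swing the arm with the retaining ring fully round to its stop over the cell, and turn the ring clockwise by its spokes until it is snug on the glass. Let go, and leave the strip pot, the timer and the tape roll where they stand.

Things in the scene. Friction and masses are not known exactly. Their poses are not given: they have to be found in the camera images.
- window_cell: Fixed metal fixture. Origin on the table under the cell's centre. Aluminium deck, top 45 mm above the table, own x -55 to 55, y -55 to 200 mm. The cell is a round recess in it, 74 mm wide, 10 mm deep, over the origin. Two fences 10 mm high (x = +-37 to 44, y = -30 to 200 mm) form a channel 74 mm wide leading along own -y into the cell, open at y = 200. Pillar of the arm at x 75, y -66.
- cell_seat (a point): Centre of the cell's floor, 35 mm above the table; axes as window_cell.
- window_glass: Loose round window glass in a plain metal rim, 70 mm across, 12 mm thick (lower edge chamfered 3 mm), 150 g; origin at the centre of its underside, own z up. It starts lying on the deck in the channel. Dropped in the cell it rests on the floor and stands 2 mm above the deck; if it hangs tilted on the edge, a light push down on the high side seats it.
- swing_arm (a joint): Turn of the swing arm about its upright pillar, rad. 0: swung away from the cell; grows clockwise seen from above; 1.70: at its stop, ring exactly over the cell. It stays where left; moving it takes about 0.5 N m (3 N at the peg). Arm underside 16 mm, top 30 mm above the deck; ring axis 100 mm from the pillar.
- push_peg (a point): Upright black peg at the free end of the swing arm, to push the arm by: 14 mm in diameter, from 26 to 56 mm above the deck, 188 mm from the pillar's axis, 88 mm beyond the ring's axis. This point lies on its axis, 41 mm above the deck.
- retaining_ring (a joint): Turn of the ring in the arm, rad. 0: fully up; grows clockwise seen from above, the ring going down 10 mm a turn (limit 8.0). At 0 its lower edge (62 mm outer, 50 mm inner diameter) is 10 mm above the deck; over a seated glass it meets the rim at about 5.0, then stiffens. Turning it freely takes 0.06 N m (1 N at a spoke); it stays where left.
- ring_axis (a point): On the ring's axis at the height of its three spokes (98 mm above the table when the ring is fully up). Own x points along one spoke, the others are 120 degrees on. The ring's knurled head is 76 mm wide, 14 mm high, centred at this height.
- spoke_tip (a point): Outer end of one of the three level spokes, 66 mm from the ring's axis. Spokes are round bars 9 mm thick, free from 38 mm radius outward; when the ring is snug their axes are still 15 mm above the arm's top.
- strip_pot: Bystander: upright small white bottle with a cap, 42 mm wide, 102 mm high; origin under its centre.
- timer: Bystander: flat pale countdown timer, 62 x 62 x 20 mm; origin under its centre.
- tape_roll: Bystander: roll of tape lying flat, 105 mm wide, 25 mm high; origin under its centre.
Not all that is in view belongs to the job. What is shaped like the window_glass but green is not meant.

How it is judged:
By the outcome, as a careful person would: the job done as asked, in the order asked, and still so for the second after the job is handed in, with the robot touching nothing.
It also fails if it takes over 72 s, if anything falls off the work surface, if the arm or the gripper's body presses on something with over 40 N, if the wrist force passes 120 N, or if a joint passes its speed limit or range.

## Working session

There is one attempt and no reset: what is moved stays moved. The work goes in short steps, Python scripts to look and compute and a tool call to move; the robot and the scene stay as the last step left them, time stands still between calls to the robot, and variables do not carry over. Pictures are saved under pics/ and viewed, at most 10 in all, crops included, and the job is handed in when it is done.

Besides the shell and the picture viewer there is one more tool, called after "Emit:" in YAML: its name, and indented under it one key for each argument. play_rows: Moves the arm, as the interface text tells. Its arguments: {"type":"object","properties":{"increments":{"type":"array"},"grip_force":{"type":"number"}},"required":["increments"]}

```bash
mkdir -p pics; cat > h.py <<'E'
import numpy as np, cv2
from workcell import telemetry, camera, calibration, workorder
from scipy.spatial.transform import Rotation as R
def shot(n):
    o=telemetry.get_obs(); im,d=camera(n); c=calibration(n)
    f=192/np.tan(np.radians(c["vertical_fov"])/2)
    if n=="wrist":
        T=np.eye(4);T[:3,:3]=R.from_euler('xyz',o["tcp_rot"],degrees=True).as_matrix();T[:3,3]=o["ee_pos"]
        T=T@np.array(c["hand_eye"])
    else:
        W=np.eye(4);W[:3,:3]=cv2.Rodrigues(np.array(c["rvec"],float))[0];W[:3,3]=np.ravel(c["tvec"]);T=np.linalg.inv(W)
    return im,d,dict(f=f,cx=c["cx"],cy=c["cy"],T=T)
def ray(K,u,v): return K["T"][:3,:3]@np.array([(u-K["cx"])/K["f"],(v-K["cy"])/K["f"],1.])
def onz(K,u,v,z):
    r=ray(K,u,v);o=K["T"][:3,3];return o+r*(z-o[2])/r[2]
def pt(K,d,u,v): return K["T"][:3,3]+ray(K,u,v)*d[int(v),int(u)]
def cloud(K,d):
    v,u=np.mgrid[:384,:512];p=np.stack([(u-K["cx"])/K["f"],(v-K["cy"])/K["f"],np.ones_like(d)],-1)*d[...,None]
    return p@K["T"][:3,:3].T+K["T"][:3,3]
def save(n,im,s=1.5): cv2.imwrite("pics/"+n,cv2.resize(im[...,::-1],None,fx=s,fy=s,interpolation=cv2.INTER_CUBIC))
E
python3 - <<'E'
from h import *
print(telemetry.get_obs())
for n in("top","side"):
    im,d,K=shot(n);save(n+"0.png",im);np.savez(n+"0.npz",im=im,d=d,**K);print(n,K["f"],K["T"].round(3).tolist(),(d>0).mean())
E
```

```text
{'time': 0.0, 'q': array([-7.29939711e+01,  5.01148660e+00,  1.00345431e+01,  9.50995549e+01,
        4.47311580e-04,  9.00020179e+01]), 'qd': array([ 0.02726288, -0.00312742,  0.01384421,  0.03942702, -0.10002572,
        0.08512967]), 'joint_efforts': array([ 8.11982736e-04, -5.20394862e+01,  4.64801538e+01,  1.64614047e-02,
        1.27584476e-04, -3.29818434e-06]), 'ee_pos': array([ 0.16080239, -0.52575596,  0.24958014]), 'tcp_rot': array([-1.79923502e+02, -4.44616990e-04,  1.70040104e+01]), 'wrist_force': array([-0.40567037,  0.26149302,  0.17784587]), 'torque': array([-0.00104689,  0.02879554,  0.05311344]), 'grasp_force': 0.0, 'opening': 0.08540052773030746}
top 389.3211820611282 [[-0.003, -0.983, 0.182, 0.357], [-1.0, 0.003, 0.002, 0.066], [-0.003, -0.182, -0.983, 1.185], [0.0, 0.0, 0.0, 1.0]] 0.9959869384765625
side 386.8382486515469 [[0.975, -0.114, 0.19, 0.365], [-0.22, -0.408, 0.886, -0.935], [-0.024, -0.906, -0.423, 0.591], [0.0, 0.0, 0.0, 1.0]] 0.9960174560546875
```

View pics/top0.png

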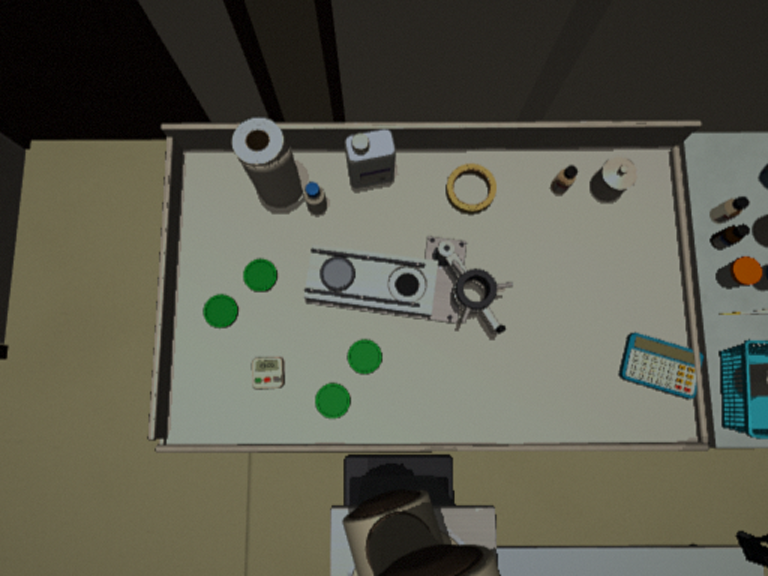

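View pics/side0.png

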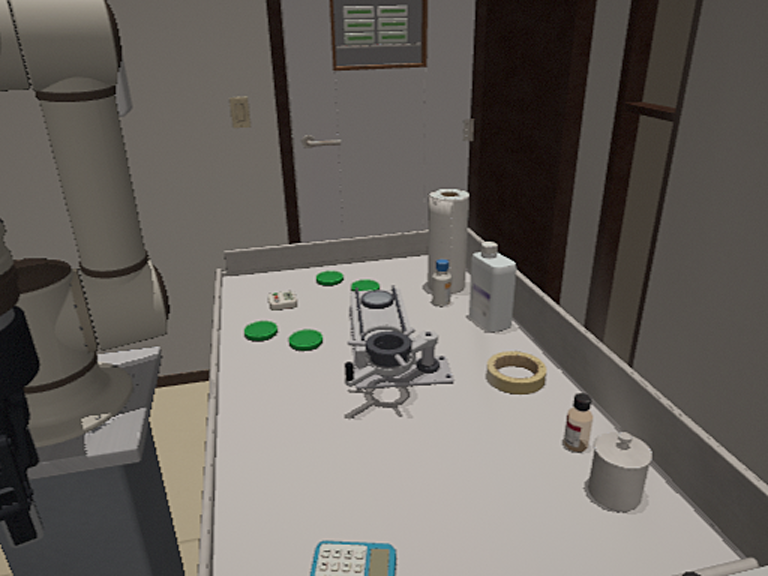

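Top view (768-wide picture): the deck runs from (310,270) to (450,300). The grey glass is at (337,273), the cell at (407,284), the pillar at (447,247), the ring at (473,290) and the peg at (500,329). The four green discs at (261,275), (221,311), (365,356) and (333,400) are decoys. The window glass is the grey rimmed one in the channel. Next I'll measure positions and confirm it in a crop.

```bash
python3 - <<'E'
from h import *
z=np.load("top0.npz");im,d=z["im"],z["d"];K={k:z[k] for k in("f","cx","cy","T")}
P=cloud(K,d)
save("crop1.png",im[150:235,195:350],5)
hsv=cv2.cvtColor(im,cv2.COLOR_RGB2HSV);g=im.mean(2)
# fences: height band & dark
roi=np.zeros(g.shape,bool);roi[155:220,195:350]=1
m=roi&(P[...,2]>.050)&(P[...,2]<.060);print("fence/glass px",m.sum())
for nm,lo,hi in(("deck",.040,.049),("band50-60",.05,.062),("arm60-85",.062,.085),("ring85-110",.085,.112),(">112",.112,.3)):
    mm=roi&(P[...,2]>lo)&(P[...,2]<hi)
    n,l,s,c=cv2.connectedComponentsWithStats(mm.astype(np.uint8))
    for i in range(1,n):
        if s[i,4]>12: q=P[l==i];print(nm,s[i].tolist(),q.mean(0).round(3),q.min(0).round(3),q.max(0).round(3))
dm=(roi&(g<75)).astype(np.uint8);n,l,s,c=cv2.connectedComponentsWithStats(dm)
for i in range(1,n):
    if s[i,4]>10: print("dark",s[i].tolist(),c[i].round(1),P[l==i].mean(0).round(3))
for nm,(u,v) in dict(glass=(225,182),cell=(271,189),pillar=(298,165),ring=(315,193),peg=(333,219)).items():
    print(nm,P[v,u].round(3),im[v,u])
E
```

```text
fence/glass px 814
deck [202, 163, 90, 47, 834] [0.581 0.045 0.045] [ 0.52  -0.054  0.04 ] [0.662 0.212 0.049]
deck [204, 168, 68, 32, 893] [0.596 0.107 0.045] [0.55  0.006 0.04 ] [0.646 0.207 0.049]
band50-60 [207, 166, 76, 28, 616] [0.61  0.127 0.056] [ 0.566 -0.026  0.05 ] [0.651 0.198 0.062]
band50-60 [203, 192, 77, 13, 192] [0.552 0.096 0.055] [ 0.534 -0.016  0.05 ] [0.571 0.209 0.061]
arm60-85 [292, 160, 19, 26, 200] [ 0.63  -0.077  0.075] [ 0.587 -0.106  0.063] [ 0.662 -0.054  0.083]
arm60-85 [311, 185, 14, 14, 37] [ 0.575 -0.133  0.073] [ 0.549 -0.146  0.063] [ 0.585 -0.109  0.085]
arm60-85 [302, 187, 9, 20, 44] [ 0.546 -0.089  0.073] [ 0.526 -0.104  0.065] [ 0.581 -0.081  0.079]
arm60-85 [313, 203, 20, 17, 107] [ 0.51  -0.148  0.073] [ 0.487 -0.167  0.064] [ 0.533 -0.112  0.083]
ring85-110 [301, 173, 41, 43, 485] [ 0.56  -0.12   0.102] [ 0.495 -0.189  0.085] [ 0.617 -0.076  0.109]
ring85-110 [331, 217, 6, 3, 14] [ 0.486 -0.165  0.101] [ 0.483 -0.172  0.087] [ 0.49  -0.16   0.106]
dark [288, 165, 44, 55, 878] [312.4 193.2] [ 0.565 -0.113  0.061]
dark [203, 166, 80, 33, 421] [234.1 180.1] [0.604 0.116 0.063]
dark [263, 182, 16, 15, 188] [270.8 189.2] [0.582 0.007 0.036]
dark [242, 197, 38, 7, 79] [259.8 200.4] [0.542 0.041 0.07 ]
dark [204, 199, 83, 14, 208] [244.4 205.1] [0.536 0.087 0.021]
dark [330, 217, 7, 3, 18] [333.4 218.1] [ 0.487 -0.166  0.091]
glass [0.6   0.144 0.055] [ 99 103 107]
cell [0.583 0.006 0.035] [19 21 21]
pillar [ 0.645 -0.071  0.078] [41 41 42]
ring [ 0.575 -0.13   0.006] [107 106  96]
peg [ 0.484 -0.163  0.099] [20 20 18]
```

View pics/crop1.png

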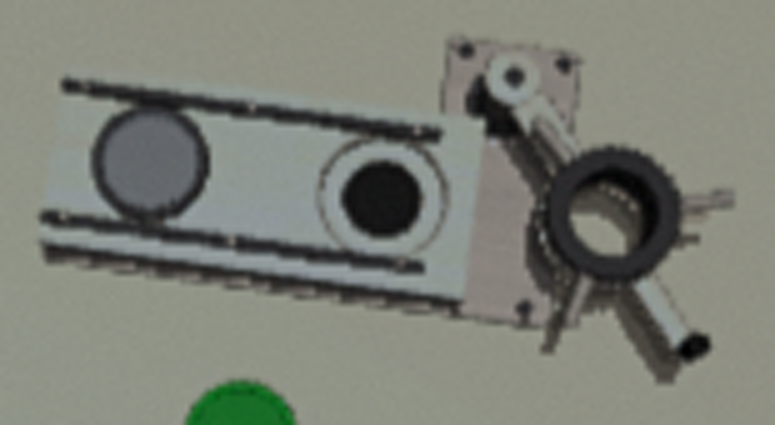

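The crop shows the grey glass with its dark rim at crop (150,160), which is px (225,182), between the fences. The cell is at (383,198), the pillar cap at (513,75), the ring at (613,213) and the peg at (692,346). The grey disc is the window glass; the green ones lie outside the channel.

```bash
python3 - <<'E'
from h import *
z=np.load("top0.npz");im,d=z["im"],z["d"];K={k:z[k] for k in("f","cx","cy","T")}
c=lambda x,y,h:onz(K,195+(x-2)/5,150+(y-2)/5,h)
A,B=c(65,83,.055),c(440,132,.055);C,D=c(42,215,.055),c(422,267,.055)
print("fences",A,B,C,D)
for p,q in((A,B),(C,D)): print("yaw of own y",np.degrees(np.arctan2(*(p-q)[1::-1])),np.linalg.norm(p-q))
print("glass",c(150,160,.057),"cell rim",c(384,202,.045),"hole",c(383,198,.035))
print("pillar",[c(513,75,h).round(3) for h in(.075,.08,.09)],"ring",c(613,213,.104),"peg",c(692,344,.101))
print("spoke tips",c(735,198,.098),c(548,348,.098))
P=cloud(K,d);v,u=164,297
print("pillar cap z",P[160:170,293:303,2].round(3))
E
```

```text
fences [0.64881897 0.19603601 0.055     ] [ 0.6179808  -0.02762511  0.055     ] [0.56856351 0.20824854 0.055     ] [ 0.53672622 -0.01559896  0.055     ]
yaw of own y 82.14961055923357 0.22577707926173415
yaw of own y 81.9052489906271 0.2261002369839476
glass [0.60112033 0.14462659 0.057     ] cell rim [0.57761721 0.00569717 0.045     ] hole [0.58200348 0.00574227 0.035     ]
pillar [array([ 0.648, -0.069,  0.075]), array([ 0.646, -0.069,  0.08 ]), array([ 0.644, -0.068,  0.09 ])] ring [ 0.55944036 -0.12039428  0.104     ] peg [ 0.48533305 -0.16252457  0.101     ]
spoke tips [ 0.5689984  -0.19104114  0.098     ] [ 0.48369809 -0.08238251  0.098     ]
pillar cap z [[0.009 0.011 0.007 0.075 0.076 0.075 0.008 0.011 0.004 0.01 ]
 [0.006 0.079 0.078 0.075 0.074 0.076 0.075 0.074 0.009 0.01 ]
 [0.078 0.074 0.074 0.078 0.075 0.077 0.077 0.078 0.078 0.014]
 [0.076 0.076 0.077 0.077 0.08  0.078 0.076 0.079 0.072 0.074]
 [0.079 0.075 0.075 0.082 0.078 0.081 0.075 0.076 0.073 0.076]
 [0.075 0.076 0.078 0.08  0.076 0.078 0.078 0.074 0.076 0.073]
 [0.074 0.073 0.073 0.077 0.082 0.076 0.079 0.075 0.076 0.076]
 [0.075 0.077 0.077 0.076 0.074 0.075 0.078 0.077 0.076 0.076]
 [0.073 0.077 0.078 0.077 0.073 0.082 0.075 0.083 0.08  0.078]
 [0.074 0.076 0.075 0.076 0.075 0.072 0.076 0.077 0.078 0.075]]
```

Emit:
play_rows:
  increments:
    - [[40,-35,0],[0,0,2],1]
    - [[80,-70,0],[0,0,4],1]
    - [[642,-567,0],[0,0,25],1]
    - [[642,-567,0],[0,0,25],1]
    - [[642,-567,0],[0,0,25],1]
    - [[642,-567,0],[0,0,25],1]
    - [[642,-567,0],[0,0,25],1]
    - [[642,-567,0],[0,0,25],1]
    - [[642,-567,0],[0,0,25],1]
    - [[642,-567,0],[0,0,25],1]
    - [[642,-567,0],[0,0,25],1]
    - [[642,-567,0],[0,0,25],1]
    - [[642,-567,0],[0,0,25],1]
    - [[642,-567,0],[0,0,25],1]
    - [[642,-567,0],[0,0,25],1]
    - [[642,-567,0],[0,0,25],1]
    - [[642,-567,0],[0,0,25],1]
    - [[642,-567,0],[0,0,25],1]
    - [[642,-567,0],[0,0,25],1]
    - [[642,-567,0],[0,0,25],1]
  grip_force: 30

```text
time: 2.1
ee_pos: [0.5722, -0.0266, 0.2502]
tcp_rot: [-177.9, 0.1, -3.6]
wrist_force: [-0.0, -0.2, 0.8]
opening: 0.0005
grasp_force: 0.0
```

Emit:
play_rows:
  increments:
    - [[0,0,0],[0,0,0],1]
    - [[0,0,0],[0,0,0],1]

```text
time: 2.3
ee_pos: [0.5717, -0.0266, 0.2503]
tcp_rot: [-177.9, 0.1, -3.6]
wrist_force: [-0.7, 0.3, 0.2]
opening: 0.0003
grasp_force: 0.0
```

```bash
python3 - <<'E'
from h import *
o=telemetry.get_obs();print(o["time"],o["q"].round(1),o["qd"].round(1),o["ee_pos"].round(4),o["tcp_rot"].round(2))
im,d,K=shot("wrist");save("w1.png",im);np.savez("w1.npz",im=im,d=d,**K);print(K["T"].round(3).tolist(),np.array(calibration("wrist")["hand_eye"]).round(3).tolist())
E
```

```text
2.3 [ -3.6   8.2  13.6  95.5   2.1 179.9] [-0.  -0.4 -0.4  0.1 -0.  -0.1] [ 0.5717 -0.0266  0.2503] [-1.7794e+02  9.0000e-02 -3.5700e+00]
[[-0.063, -0.954, -0.292, 0.647], [-0.997, 0.05, 0.052, -0.037], [-0.035, 0.294, -0.955, 0.374], [0.0, 0.0, 0.0, 1.0]] [[-0.001, -0.956, -0.293, 0.075], [1.0, -0.001, 0.001, 0.001], [-0.001, -0.293, 0.956, -0.124], [0.0, 0.0, 0.0, 1.0]]
```

View pics/w1.png

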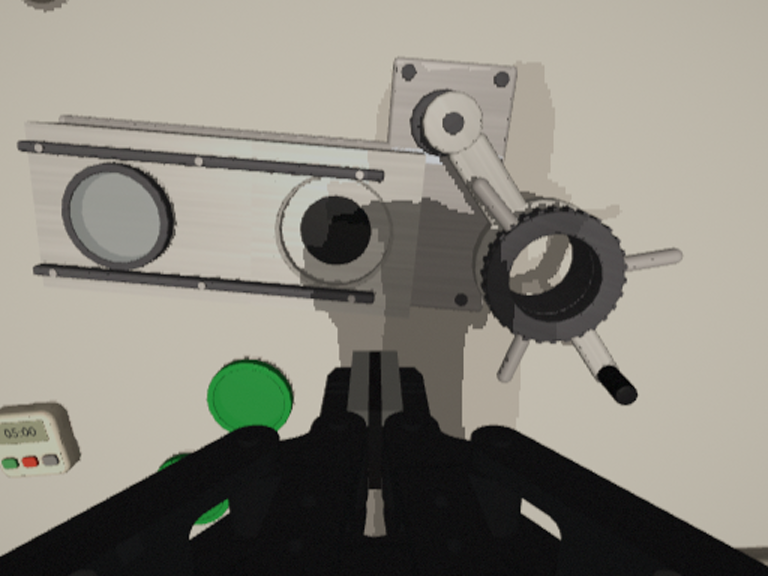

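The wrist view shows the glass at (118,215), the cell at (335,230), the pillar (453,123), the ring (553,273) and the peg (622,390). Joint 6 hit its limit, so I'll use yaw 82 for the push.

```bash
cat >> h.py <<'E'
O=np.array([.5815,.006]);XD=np.array([np.cos(np.radians(-8)),np.sin(np.radians(-8))]);YD=np.array([-XD[1],XD[0]])
own=lambda x,y:O+x*XD+y*YD
PIL=own(.075,-.066)
def inc(p,yaw):
    o=telemetry.get_obs();R0=R.from_euler('xyz',o["tcp_rot"],degrees=True)
    t=R0.inv().apply(np.array(p)-o["ee_pos"])*1000
    rv=(R0.inv()*R.from_euler('xyz',[180,0,yaw],degrees=True)).as_rotvec(degrees=True)
    return t.round(1).tolist(),rv.round(2).tolist()
E
python3 - <<'E'
from h import *
z=np.load("w1.npz");K={k:z[k] for k in("f","cx","cy","T")}
for nm,u,v,h in(("glass",118,215,.057),("cell",334,229,.045),("fence end BR",377,176,.055),("fence end",373,297,.055),("fenceL",20,146,.055),("fenceL2",36,269,.055),("pillar",453,123,.078),("ring",556,272,.102),("peg",625,393,.101),("tip1",680,255,.098),("tip2",505,378,.098)):
    p=onz(K,u/1.5,v/1.5,h);q=p[:2]-O;print(nm,p.round(4),"own",(q@XD).round(4),(q@YD).round(4))
print(inc([*own(0,.205),.15],82))
E
```

```text
glass [0.6032 0.1414 0.057 ] own 0.0026 0.1371
cell [0.5841 0.0054 0.045 ] own 0.0026 -0.0002
fence end BR [ 0.6176 -0.0253  0.055 ] own 0.0401 -0.026
fence end [ 0.5389 -0.0178  0.055 ] own -0.0388 -0.0295
fenceL [0.6492 0.1953 0.055 ] own 0.0407 0.1969
fenceL2 [0.5702 0.2061 0.055 ] own -0.039 0.1966
pillar [ 0.646 -0.07   0.078] own 0.0744 -0.0662
ring [ 0.5642 -0.1222  0.102 ] own 0.0007 -0.1294
peg [ 0.4869 -0.1659  0.101 ] own -0.0697 -0.1834
tip1 [ 0.5691 -0.1901  0.098 ] own 0.015 -0.1959
tip2 [ 0.4983 -0.0961  0.098 ] own -0.0681 -0.1126
([23.8, -233.8, 108.9], [-1.73, -1.48, -85.56])
```

Emit:
play_rows:
  increments:
    - [[1,-15,7],[-0.1,-0.1,-6],1]
    - [[4,-40,18],[-0.3,-0.25,-14],1]
    - [[8,-78,36],[-0.6,-0.5,-22],1]
    - [[12,-117,54],[-0.8,-0.7,-30],1]
    - [[16,-156,72],[-0.8,-0.7,-38],1]
    - [[20,-195,90],[-1,-0.8,-46],1]
    - [[23.8,-233.8,108.9],[-1.2,-1,-54],1]
    - [[23.8,-233.8,108.9],[-1.4,-1.2,-62],1]
    - [[23.8,-233.8,108.9],[-1.6,-1.3,-70],1]
    - [[23.8,-233.8,108.9],[-1.7,-1.4,-78],1]
    - [[23.8,-233.8,108.9],[-1.73,-1.48,-85.56],1]
    - [[23.8,-233.8,108.9],[-1.73,-1.48,-85.56],1]
    - [[23.8,-233.8,108.9],[-1.73,-1.48,-85.56],1]

```text
time: 3.65
ee_pos: [0.6101, 0.209, 0.1501]
tcp_rot: [180.0, -0.0, 81.8]
wrist_force: [-0.1, 0.4, 0.3]
opening: -0.0001
grasp_force: 0.0
```

```bash
python3 - <<'E'
from h import *
print(telemetry.get_obs()["ee_pos"],telemetry.get_obs()["tcp_rot"]);print(inc([*own(0,.205),.069],82))
E
```

```text
[0.61006508 0.20896004 0.15009621] [ 1.79987944e+02 -1.29549752e-03  8.17813720e+01]
([0.0, -0.1, 81.1], [0.01, -0.0, -0.22])
```

Emit:
play_rows:
  increments:
    - [[0,0,30],[0,0,0],1]
    - [[0,0,60],[0,0,0],1]
    - [[0,0,76],[0,0,0],1]
    - [[0,0,81],[0,0,0],1]
    - [[0,0,81],[0,0,0],1]
    - [[-8,0,81],[0,0,0],1]
    - [[-16,0,81],[0,0,0],1]
    - [[-24,0,81],[0,0,0],1]
    - [[-34,0,81],[0,0,0],1]
    - [[-46,0,81],[0,0,0],1]
    - [[-58,0,81],[0,0,0],1]
    - [[-70,0,81],[0,0,0],1]
    - [[-82,0,81],[0,0,0],1]
    - [[-94,0,81],[0,0,0],1]
    - [[-106,0,81],[0,0,0],1]
    - [[-118,0,81],[0,0,0],1]
    - [[-128,0,81],[0,0,0],1]
    - [[-136,0,81],[0,0,0],1]
    - [[-142,0,81],[0,0,0],1]
    - [[-142,0,81],[0,0,0],1]

```text
time: 5.65
ee_pos: [0.5901, 0.0675, 0.0686]
tcp_rot: [-180.0, 0.0, 82.0]
wrist_force: [-0.6, -0.2, -0.5]
opening: 0.0002
grasp_force: 0.0
```

```bash
python3 - <<'E'
from h import *
o=telemetry.get_obs();q=o["ee_pos"][:2]-O;print(q@XD,q@YD,o["ee_pos"][2],o["tcp_rot"],o["wrist_force"])
im,d,K=shot("side");save("s1.png",im[170:280,200:330],4.5)
E
```

```text
-2.9875756019630804e-05 0.062147773120645386 0.06864445071633184 [-1.79963469e+02  4.54801885e-02  8.19593675e+01] [-0.60528846 -0.15953953 -0.53777298]
```

View pics/s1.png

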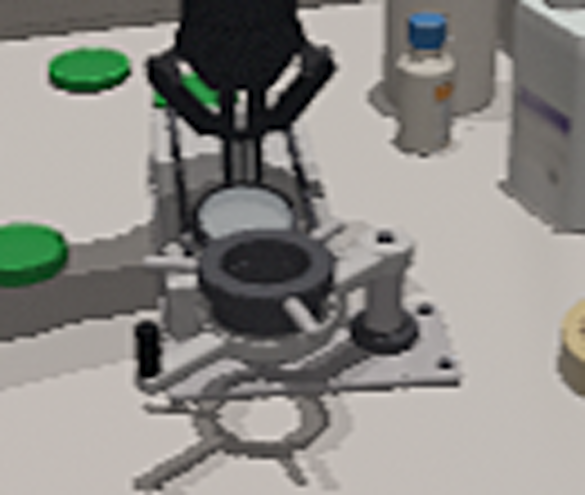

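The fingers stand right behind the glass, now next to the cell (crop (245,215)). I'll push the last stretch slowly.

Emit:
play_rows:
  increments:
    - [[-4,0,0],[0,0,0],1]
    - [[-8,0,0],[0,0,0],1]
    - [[-11,0,0],[0,0,0],1]
    - [[-13,0,0],[0,0,0],1]
    - [[-15,0,0],[0,0,0],1]
    - [[-16,0,0],[0,0,0],1]
    - [[-17,0,0],[0,0,0],1]
    - [[-17,0,0],[0,0,0],1]

```text
time: 6.5
ee_pos: [0.5881, 0.0515, 0.0689]
tcp_rot: [180.0, 0.0, 82.0]
wrist_force: [0.1, 0.4, -0.2]
opening: -0.0003
grasp_force: 0.0
```

```bash
cat >> h.py <<'E'
def glass(n):
    im,d,K=shot(n);P=cloud(K,d);q=P[...,:2]-O
    x,y=q@XD,q@YD;r=np.hypot(x,y)
    for a in range(0,360,45):
        t=np.degrees(np.arctan2(y,x))%360
        m=(r<.036)&(r>.015)&(abs((t-a+180)%360-180)<22)&(P[...,2]<.08)
        print(a,m.sum(),np.median(P[m][:,2]).round(4) if m.any() else None)
    return im
E
python3 - <<'E'
from h import *
o=telemetry.get_obs();q=o["ee_pos"][:2]-O;print(q@XD,q@YD,o["ee_pos"][2],o["wrist_force"])
im=glass("top");save("t2.png",im[150:235,230:350],5)
E
```

```text
0.00020308186568242825 0.04600427424543135 0.06889567860332675 [ 0.06192398  0.36020909 -0.19520095]
0 0 None
45 0 None
90 0 None
135 0 None
180 0 None
225 0 None
270 0 None
315 0 None
```

View pics/t2.png

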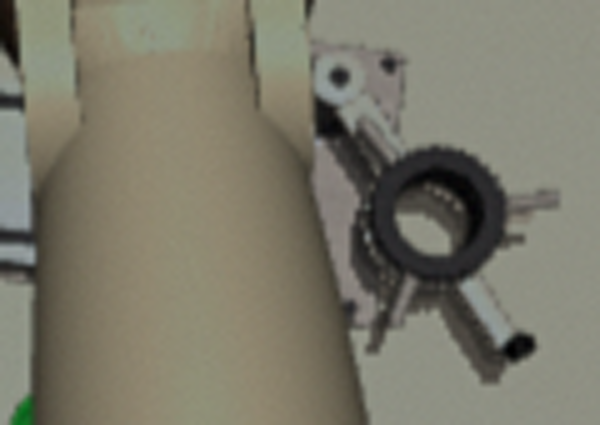

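Emit:
play_rows:
  increments:
    - [[4,0,-20],[0,0,0],1]
    - [[4,0,-60],[0,0,0],1]
    - [[-10,0,-105],[0,0,0],1]
    - [[-40,0,-135],[0,0,0],1]
    - [[-75,0,-140],[0,0,0],1]
    - [[-100,0,-140],[0,0,0],1]
    - [[-110,0,-140],[0,0,0],1]
    - [[-110,0,-140],[0,0,0],1]

```text
time: 7.35
ee_pos: [0.5726, -0.0582, 0.2088]
tcp_rot: [-180.0, 0.0, 81.9]
wrist_force: [-0.1, 0.9, 0.3]
opening: 0.0002
grasp_force: 0.0
```

```bash
python3 - <<'E'
from h import *
im=glass("wrist");save("w2.png",im)
E
```

```text
0 582 0.0465
45 657 0.0466
90 698 0.0465
135 681 0.0465
180 598 0.0465
225 537 0.0465
270 526 0.0464
315 539 0.0464
```

View pics/w2.png

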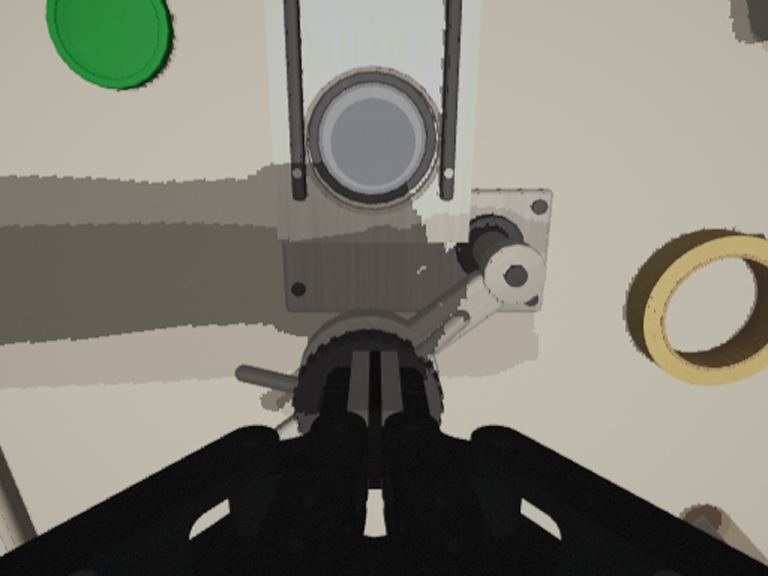

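The glass lies flat in the cell: its top is level all round at 46.5 mm, at (372,138) in the picture. Next is the peg.

```bash
cat >> h.py <<'E'
def arc(f,r=.193): 
    a=np.radians(f);return PIL+r*np.array([np.cos(a),np.sin(a)])
E
python3 - <<'E'
from h import *
v=np.array([.4861,-.1642])-PIL;print("peg ang",np.degrees(np.arctan2(v[1],v[0]))%360,np.hypot(*v),PIL)
e=O-PIL;print("final",np.degrees(np.arctan2(e[1],e[0])),np.hypot(*e))
print(arc(221),inc([*arc(221),.2],126))
# rows from a pose at 221,yaw126
R0=R.from_euler('xyz',[180,0,126],degrees=True)
for f in list(range(219,137,-2)):
    p=np.array([*(arc(f)-arc(221)),0]);print(f,R0.inv().apply(p*1000).round(1)[:2].tolist(),221-f)
E
```

```text
peg ang 210.46596178319948 0.18619212988425654 [ 0.64658468 -0.06979568]
final 130.6522227803063 0.09990495483208023
[ 0.50092573 -0.19641507] ([-147.9, -51.6, 8.6], [-0.02, -0.02, -44.04])
219 [6.7, -0.5] 2
217 [13.5, -0.7] 4
215 [20.2, -0.7] 6
213 [26.9, -0.5] 8
211 [33.6, -0.0] 10
209 [40.3, 0.7] 12
207 [47.0, 1.6] 14
205 [53.6, 2.8] 16
203 [60.2, 4.2] 18
201 [66.8, 5.8] 20
199 [73.2, 7.7] 22
197 [79.7, 9.8] 24
195 [86.0, 12.1] 26
193 [92.2, 14.6] 28
191 [98.4, 17.3] 30
189 [104.4, 20.3] 32
187 [110.4, 23.5] 34
185 [116.2, 26.8] 36
183 [121.9, 30.4] 38
181 [127.5, 34.2] 40
179 [133.0, 38.1] 42
177 [138.3, 42.3] 44
175 [143.4, 46.6] 46
173 [148.4, 51.1] 48
171 [153.3, 55.8] 50
169 [158.0, 60.6] 52
167 [162.5, 65.6] 54
165 [166.8, 70.8] 56
163 [171.0, 76.1] 58
161 [174.9, 81.6] 60
159 [178.7, 87.2] 62
157 [182.3, 92.9] 64
155 [185.6, 98.7] 66
153 [188.8, 104.6] 68
151 [191.7, 110.7] 70
149 [194.5, 116.9] 72
147 [197.0, 123.1] 74
145 [199.3, 129.4] 76
143 [201.4, 135.8] 78
141 [203.2, 142.3] 80
139 [204.9, 148.9] 82
```

Emit:
play_rows:
  increments:
    - [[-15,-5,0],[0,0,-5],1]
    - [[-40,-14,0],[0,0,-12],1]
    - [[-75,-26,5],[0,0,-20],1]
    - [[-110,-38,8],[0,0,-28],1]
    - [[-138,-48,8],[0,0,-36],1]
    - [[-148,-51.6,8],[0,0,-44],1]
    - [[-148,-51.6,8],[0,0,-44],1]
    - [[-148,-51.6,40],[0,0,-44],1]
    - [[-148,-51.6,75],[0,0,-44],1]
    - [[-148,-51.6,98],[0,0,-44],1]
    - [[-148,-51.6,108],[0,0,-44],1]
    - [[-148,-51.6,108],[0,0,-44],1]

```text
time: 8.6
ee_pos: [0.501, -0.1954, 0.0997]
tcp_rot: [-179.9, -0.1, 125.9]
wrist_force: [-0.5, -0.0, 0.2]
opening: 0.0001
grasp_force: 0.0
```

Emit:
play_rows:
  increments:
    - [[6.7,-0.5,0],[0,0,2],1]
    - [[13.5,-0.7,0],[0,0,4],1]
    - [[20.2,-0.7,0],[0,0,6],1]
    - [[26.9,-0.5,0],[0,0,8],1]
    - [[33.6,0,0],[0,0,10],1]
    - [[40.3,0.7,0],[0,0,12],1]
    - [[53.6,2.8,0],[0,0,16],1]
    - [[66.8,5.8,0],[0,0,20],1]
    - [[79.7,9.8,0],[0,0,24],1]
    - [[92.2,14.6,0],[0,0,28],1]
    - [[104.4,20.3,0],[0,0,32],1]
    - [[116.2,26.8,0],[0,0,36],1]
    - [[127.5,34.2,0],[0,0,40],1]
    - [[138.3,42.3,0],[0,0,44],1]
    - [[148.4,51.1,0],[0,0,48],1]
    - [[158,60.6,0],[0,0,52],1]
    - [[166.8,70.8,0],[0,0,56],1]
    - [[174.9,81.6,0],[0,0,60],1]
    - [[178.7,87.2,0],[0,0,62],1]
    - [[178.7,87.2,0],[0,0,62],1]

```text
time: 10.6
ee_pos: [0.4675, 0.0002, 0.1025]
tcp_rot: [179.9, -0.1, 64.0]
wrist_force: [-0.4, -0.4, -0.6]
opening: -0.0
grasp_force: 0.0
```

```bash
python3 - <<'E'
from h import *
o=telemetry.get_obs();v=o["ee_pos"][:2]-PIL;print(o["time"],o["ee_pos"],np.degrees(np.arctan2(v[1],v[0])),np.hypot(*v),o["tcp_rot"],o["wrist_force"])
im,d,K=shot("side");save("s2.png",im[150:290,190:350],4.5)
for f in (157,155,153,151,149,147,145,143,142,141,140,139,138,137,136,135,134): print(f,inc([*arc(f),.101],f-95))
E
```

```text
10.6 [4.67549197e-01 1.55974052e-04 1.02491566e-01] 158.65872235491355 0.19221586186860673 [ 1.79888392e+02 -5.74872094e-02  6.39866523e+01] [-0.4237865  -0.43298464 -0.58258838]
157 ([5.9, -1.2, 1.3], [0.11, -0.06, 2.06])
155 ([12.7, -1.4, 1.3], [0.1, -0.06, 4.06])
153 ([19.4, -1.4, 1.3], [0.1, -0.06, 6.06])
151 ([26.1, -1.2, 1.3], [0.1, -0.06, 8.06])
149 ([32.8, -0.7, 1.3], [0.1, -0.07, 10.06])
147 ([39.5, 0.0, 1.3], [0.1, -0.07, 12.06])
145 ([46.2, 1.0, 1.3], [0.1, -0.07, 14.06])
143 ([52.8, 2.1, 1.4], [0.1, -0.07, 16.06])
142 ([56.1, 2.8, 1.4], [0.1, -0.07, 17.06])
141 ([59.4, 3.5, 1.4], [0.1, -0.07, 18.06])
140 ([62.7, 4.3, 1.4], [0.1, -0.07, 19.06])
139 ([66.0, 5.2, 1.4], [0.1, -0.08, 20.06])
138 ([69.2, 6.1, 1.4], [0.09, -0.08, 21.06])
137 ([72.4, 7.0, 1.4], [0.09, -0.08, 22.06])
136 ([75.7, 8.1, 1.4], [0.09, -0.08, 23.06])
135 ([78.9, 9.1, 1.4], [0.09, -0.08, 24.06])
134 ([82.0, 10.3, 1.4], [0.09, -0.08, 25.06])
```

View pics/s2.png

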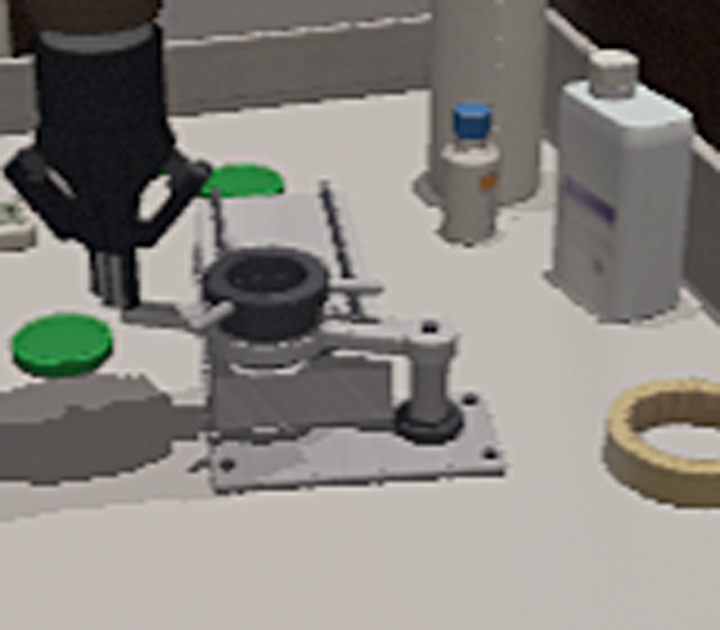

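The arm is following: the peg is at the fingers, crop (125,290), and the ring is moving over the cell. I'll continue, slowing near the stop.

Emit:
play_rows:
  increments:
    - [[5.9,-1.2,1],[0,0,2],1]
    - [[12.7,-1.4,1],[0,0,4],1]
    - [[19.4,-1.4,1],[0,0,6],1]
    - [[26.1,-1.2,1],[0,0,8],1]
    - [[32.8,-0.7,1],[0,0,10],1]
    - [[39.5,0,1],[0,0,12],1]
    - [[46.2,1,1],[0,0,14],1]
    - [[52.8,2.1,1],[0,0,16],1]
    - [[59.4,3.5,1],[0,0,18],1]
    - [[62.7,4.3,1],[0,0,19],1]
    - [[66,5.2,1],[0,0,20],1]
    - [[69.2,6.1,1],[0,0,21],1]
    - [[72.4,7,1],[0,0,22],1]
    - [[72.4,7,1],[0,0,22],1]

```text
time: 12.05
ee_pos: [0.505, 0.0614, 0.0999]
tcp_rot: [180.0, -0.0, 42.0]
wrist_force: [-0.4, 0.9, 0.2]
opening: -0.0001
grasp_force: 0.0
```

Emit:
play_rows:
  increments:
    - [[1,0,0],[0,0,0],1]
    - [[2,0,0],[0,0,0],1]
    - [[2,0,0],[0,0,0],1]

```text
time: 12.35
ee_pos: [0.5061, 0.0625, 0.0998]
tcp_rot: [-180.0, 0.0, 42.0]
wrist_force: [-2.0, -1.2, 1.2]
opening: 0.0002
grasp_force: 1.0
```

Emit:
play_rows:
  increments:
    - [[1,0,0],[0,0,0],1]
    - [[2,0,0],[0,0,0],1]
    - [[2,0,0],[0,0,0],1]

```text
time: 12.65
ee_pos: [0.5076, 0.0639, 0.0998]
tcp_rot: [-180.0, -0.0, 42.0]
wrist_force: [-1.3, -1.5, 1.3]
opening: 0.0004
grasp_force: 1.0
```

Emit:
play_rows:
  increments:
    - [[1,0,0],[0,0,0],1]
    - [[2,0.5,0],[0,0,0],1]
    - [[2,0.5,0],[0,0,0],1]

```text
time: 12.95
ee_pos: [0.5085, 0.0645, 0.0997]
tcp_rot: [-180.0, 0.1, 42.0]
wrist_force: [-7.3, -3.7, 3.1]
opening: 0.0002
grasp_force: 4.0
```

Emit:
play_rows:
  increments:
    - [[1,0,0],[0,0,0],1]
    - [[2,0.5,0],[0,0,0],1]
    - [[2,0.5,0],[0,0,0],1]

```text
time: 13.25
ee_pos: [0.5087, 0.0646, 0.0996]
tcp_rot: [-179.9, 0.3, 42.0]
wrist_force: [-17.0, -9.1, 8.8]
opening: 0.0001
grasp_force: 9.1
```

Emit:
play_rows:
  increments:
    - [[1,0,0],[0,0,0],1]
    - [[2,0.5,0],[0,0,0],1]
    - [[2,0.5,0],[0,0,0],1]

```text
time: 13.55
ee_pos: [0.509, 0.0647, 0.0995]
tcp_rot: [-179.9, 0.5, 41.9]
wrist_force: [-26.1, -12.8, 15.3]
opening: 0.0002
grasp_force: 14.4
```

The stop is reached, with force rising to 30 N without further motion. I'll back off and look at the ring.

Emit:
play_rows:
  increments:
    - [[-10,0,0],[0,0,0],1]
    - [[-24,0,0],[0,0,0],1]
    - [[-24,0,-30],[0,0,0],1]
    - [[-24,0,-70],[0,0,0],1]
    - [[-24,10,-110],[0,0,0],1]
    - [[-35,40,-130],[0,0,0],0.5]
    - [[-48,75,-135],[0,0,0],0]
    - [[-54,92,-135],[0,0,0],0]
    - [[-54,92,-135],[0,0,0],0]

```text
time: 14.45
ee_pos: [0.5351, -0.0398, 0.2349]
tcp_rot: [180.0, -0.0, 41.9]
wrist_force: [-0.7, -0.4, -0.8]
opening: 0.0583
grasp_force: 0.0
```

```bash
python3 - <<'E'
from h import *
print(telemetry.get_obs()["ee_pos"],telemetry.get_obs()["tcp_rot"],telemetry.get_obs()["opening"])
im,d,K=shot("wrist");save("w3.png",im);np.savez("w3.npz",im=im,d=d,**K)
E
```

```text
[ 0.53510519 -0.03979424  0.23485135] [ 1.79954912e+02 -3.92585792e-02  4.18644719e+01] 0.058305964648161415
```

View pics/w3.png

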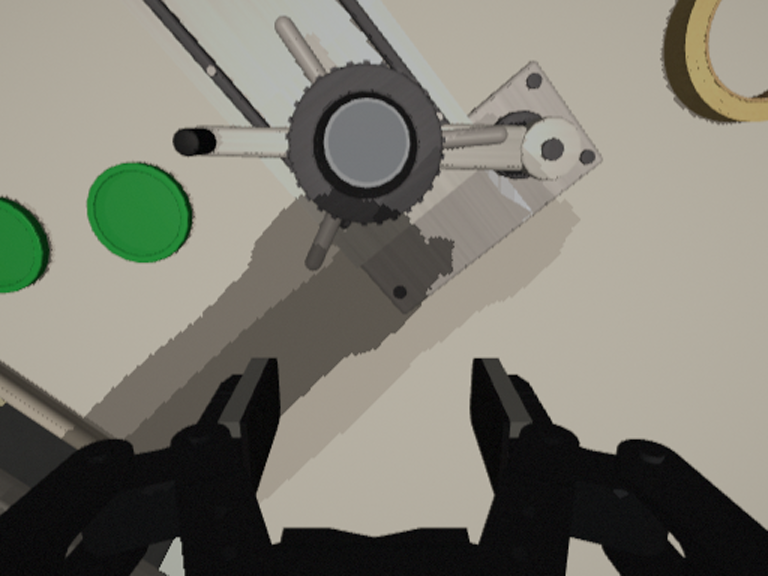

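The wrist view shows the ring over the cell, centred at (365,141) with the glass visible through it. The spoke tips are at (281,22), (506,133) and (313,265), the peg is at (195,141) and the pillar at (550,150).

```bash
python3 - <<'E'
from h import *
z=np.load("w3.npz");d=z["d"];K={k:z[k] for k in("f","cx","cy","T")}
P=cloud(K,d);v,u=np.mgrid[:384,:512]
m=(P[...,2]>.0995)&(P[...,2]<.115)&(np.hypot(u-243,v-94)<60)&(np.hypot(P[...,0]-O[0],P[...,1]-O[1])<.045)
(cx,cy),r=cv2.minEnclosingCircle(P[m][:,:2].astype(np.float32));C=np.array([cx,cy]);print("ring",C,r,np.median(P[m][:,2]),C-O)
for a,b in((281,20),(507,133),(312,267)):
    p=onz(K,a/1.5,b/1.5,.098);q=p[:2]-C;print(p,np.degrees(np.arctan2(q[1],q[0]))%360,np.hypot(*q))
p=onz(K,195/1.5,141/1.5,.101)[:2]-PIL;print("peg ang",np.degrees(np.arctan2(p[1],p[0])),np.hypot(*p))
print(inc([*O,.2],42))
E
```

```text
ring [0.58182842 0.0059563 ] 0.04346952959895134 0.10354415207880344 [ 3.28415394e-04 -4.37017940e-05]
[0.59773804 0.07248677 0.098     ] 76.55125208602357 0.06840628476653333
[ 0.63275219 -0.04203112  0.098     ] 316.7004314920521 0.06997158745967148
[ 0.5160045  -0.01421539  0.098     ] 197.0376428134405 0.06884536457677702
peg ang 130.42203124020898 0.1830862769556589
([64.8, -1.9, 34.7], [0.0, -0.02, -0.1])
```

Emit:
play_rows:
  increments:
    - [[10,0,5],[0,0,-6],0]
    - [[30,-1,15],[0,0,-14],0]
    - [[50,-2,25],[0,0,-22],0]
    - [[64.8,-2,34.7],[0,0,-30],0]
    - [[64.8,-2,34.7],[0,0,-38],0]
    - [[64.8,-2,34.7],[0,0,-46],0]
    - [[64.8,-2,34.7],[0,0,-54],0]
    - [[64.8,-2,34.7],[0,0,-62],0]
    - [[64.8,-2,34.7],[0,0,-70],0]
    - [[64.8,-2,34.7],[0,0,-78],0]
    - [[64.8,-2,34.7],[0,0,-86],0]
    - [[64.8,-2,34.7],[0,0,-94],0]
    - [[64.8,-2,34.7],[0,0,-102],0]
    - [[64.8,-2,34.7],[0,0,-110],0]
    - [[64.8,-2,34.7],[0,0,-118],0]
    - [[64.8,-2,34.7],[0,0,-126],0]
    - [[64.8,-2,34.7],[0,0,-134],0]
    - [[64.8,-2,34.7],[0,0,-142],0]
    - [[64.8,-2,34.7],[0,0,-150],0]
    - [[64.8,-2,34.7],[0,0,-155],0]

```text
time: 16.5
ee_pos: [0.5808, 0.0081, 0.2002]
tcp_rot: [180.0, 0.0, -162.6]
wrist_force: [-0.2, -0.1, 0.2]
opening: 0.0854
grasp_force: 0.0
```

Emit:
play_rows:
  increments:
    - [[0,0,0],[0,0,-8],0]
    - [[0,0,0],[0,0,-16],0]
    - [[0,0,0],[0,0,-24],0]
    - [[0,0,0],[0,0,-32],0]
    - [[0,0,0],[0,0,-40],0]
    - [[0,0,0],[0,0,-48],0]
    - [[0,0,0],[0,0,-56],0]
    - [[0,0,0],[0,0,-64],0]
    - [[0,0,0],[0,0,-72],0]
    - [[0,0,0],[0,0,-80],0]
    - [[0,0,0],[0,0,-88],0]
    - [[0,0,0],[0,0,-96],0]
    - [[0,0,0],[0,0,-104],0]
    - [[0,0,0],[0,0,-112],0]
    - [[0,0,0],[0,0,-120],0]
    - [[0,0,0],[0,0,-120],0]
    - [[0,0,0],[0,0,-120],0]

```text
time: 18.2
ee_pos: [0.581, 0.0077, 0.2002]
tcp_rot: [-180.0, -0.0, -43.2]
wrist_force: [0.3, -0.0, 0.9]
opening: 0.0854
grasp_force: 0.0
```

```bash
python3 - <<'E'
from h import *
o=telemetry.get_obs();print(o["ee_pos"],o["tcp_rot"],o["q"].round(1),o["opening"])
im,d,K=shot("wrist");K["T"]=np.array(calibration("wrist")["hand_eye"]);P=cloud(K,d)*1000
m=(abs(P[...,1])>35)&(abs(P[...,1])<62)&(abs(P[...,0])<20)&(P[...,2]<40)&(d>0)
for s in(1,-1):
    q=P[m&(P[...,1]*s>0)];print(len(q),"tipz",np.percentile(q[:,2],[50,95,99.5]),"y",np.percentile(q[:,1],[1,99]),"x",np.percentile(q[:,0],[1,99]))
print(inc([*O,.12],316.7))
E
```

```text
[0.58100174 0.00772341 0.20024055] [-1.79987688e+02 -2.44297838e-03 -4.31845463e+01] [   0.8    8.5    8.4   89.9    0.  -136.1] 0.08540359760960856
9490 tipz [-44.75758151  -3.95440328   3.80174673] y [35.46387878 61.87210534] x [-7.99166269 18.64452944]
9366 tipz [-44.24921861  -3.67831902   3.91788241] y [-61.80426759 -35.49176602] x [-8.05947805 18.63896769]
([1.4, 0.9, 80.2], [-0.01, -0.0, 0.12])
```

Camera depth confirms the open fingertips sit about 5 mm ahead of the TCP. I'll descend round the head.

Emit:
play_rows:
  increments:
    - [[1.4,0.9,30],[0,0,0],0]
    - [[1.4,0.9,65],[0,0,0],0]
    - [[1.4,0.9,85],[0,0,0],0]
    - [[1.4,0.9,95],[0,0,0],0]
    - [[1.4,0.9,103],[0,0,0],0]
    - [[1.4,0.9,110],[0,0,0],0]
    - [[1.4,0.9,110],[0,0,0],0]

```text
time: 18.95
ee_pos: [0.5818, 0.0055, 0.09]
tcp_rot: [180.0, -0.0, -43.0]
wrist_force: [0.6, 0.0, 0.3]
opening: 0.0853
grasp_force: 0.0
```

Emit:
play_rows:
  increments:
    - [[0,0,0],[0,0,4],0]
    - [[0,0,0],[0,0,8],0]
    - [[0,0,0],[0,0,12],0]
    - [[0,0,0],[0,0,16],0]
    - [[0,0,0],[0,0,20],0]
    - [[0,0,0],[0,0,24],0]
    - [[0,0,0],[0,0,28],0]
    - [[0,0,0],[0,0,32],0]
    - [[0,0,0],[0,0,36],0]
    - [[0,0,0],[0,0,40],0]

```text
time: 19.95
ee_pos: [0.582, 0.0052, 0.0911]
tcp_rot: [-180.0, -0.0, -83.2]
wrist_force: [-1.2, -1.9, -1.5]
opening: 0.0853
grasp_force: 0.8
```

Emit:
play_rows:
  increments:
    - [[0,0,0],[0,0,6],0]
    - [[0,0,0],[0,0,12],0]
    - [[0,0,0],[0,0,18],0]
    - [[0,0,0],[0,0,24],0]
    - [[0,0,0],[0,0,30],0]
    - [[0,0,1],[0,0,36],0]
    - [[0,0,1],[0,0,42],0]
    - [[0,0,1],[0,0,48],0]
    - [[0,0,1],[0,0,54],0]
    - [[0,0,1],[0,0,60],0]
    - [[0,0,2],[0,0,66],0]
    - [[0,0,2],[0,0,72],0]
    - [[0,0,2],[0,0,78],0]
    - [[0,0,2],[0,0,84],0]
    - [[0,0,2],[0,0,90],0]
    - [[0,0,3],[0,0,96],0]
    - [[0,0,3],[0,0,102],0]
    - [[0,0,3],[0,0,108],0]
    - [[0,0,3],[0,0,114],0]
    - [[0,0,3],[0,0,120],0]

```text
time: 21.95
ee_pos: [0.5818, 0.0055, 0.088]
tcp_rot: [180.0, 0.0, 156.7]
wrist_force: [-1.6, 0.2, -1.3]
opening: 0.0854
grasp_force: 0.8
```

Emit:
play_rows:
  increments:
    - [[0,0,0],[0,0,6],0]
    - [[0,0,0],[0,0,12],0]
    - [[0,0,0],[0,0,18],0]
    - [[0,0,0],[0,0,24],0]
    - [[0,0,0],[0,0,30],0]
    - [[0,0,0],[0,0,36],0]
    - [[0,0,0],[0,0,42],0]
    - [[0,0,0],[0,0,48],0]
    - [[0,0,0],[0,0,54],0]
    - [[0,0,1],[0,0,60],0]
    - [[0,0,1],[0,0,66],0]
    - [[0,0,1],[0,0,72],0]
    - [[0,0,1],[0,0,78],0]
    - [[0,0,1],[0,0,84],0]
    - [[0,0,1],[0,0,90],0]
    - [[0,0,1],[0,0,96],0]
    - [[0,0,1],[0,0,102],0]
    - [[0,0,1],[0,0,108],0]
    - [[0,0,1],[0,0,114],0]
    - [[0,0,1],[0,0,120],0]

```text
time: 23.95
ee_pos: [0.5837, 0.0064, 0.0874]
tcp_rot: [179.9, -0.3, 36.8]
wrist_force: [10.6, 3.1, -4.7]
opening: 0.0854
grasp_force: 5.0
```

```bash
python3 - <<'E'
from h import *
o=telemetry.get_obs();print({k:o[k].round(3) for k in("q","ee_pos","tcp_rot","wrist_force","torque")},o["time"])
E
```

```text
{'q': array([ 5.84000e-01,  9.25200e+00, -3.24000e+00,  7.72460e+01,
        9.10000e-02,  1.43768e+02]), 'ee_pos': array([0.584, 0.006, 0.087]), 'tcp_rot': array([179.919,  -0.266,  36.817]), 'wrist_force': array([10.626,  3.106, -4.668]), 'torque': array([ 0.787, -1.734,  0.507])} 23.95
```

Emit:
play_rows:
  increments:
    - [[0,0,0],[0,0,3],0]
    - [[0,0,0],[0,0,6],0]
    - [[0,0,0],[0,0,6],0]

```text
time: 24.25
ee_pos: [0.584, 0.006, 0.0874]
tcp_rot: [179.9, -0.3, 30.9]
wrist_force: [8.6, 1.5, -5.4]
opening: 0.0856
grasp_force: 4.8
```

Emit:
play_rows:
  increments:
    - [[0,0,0],[0,0,3],0]
    - [[0,0,0],[0,0,6],0]
    - [[0,0,0],[0,0,6],0]

```text
time: 24.55
ee_pos: [0.5844, 0.0055, 0.0874]
tcp_rot: [179.9, -0.3, 24.9]
wrist_force: [10.8, -0.7, -6.6]
opening: 0.0853
grasp_force: 5.4
```

```bash
python3 - <<'E'
from h import *
o=telemetry.get_obs();print({k:o[k].round(3) for k in("q","ee_pos","tcp_rot","wrist_force","torque")},o["time"])
im,d,K=shot("top");P=cloud(K,d);q=np.hypot(P[...,0]-O[0],P[...,1]-O[1])
im2,d2,K2=shot("wrist");P2=cloud(K2,d2);q2=np.hypot(P2[...,0]-O[0],P2[...,1]-O[1])
for Q,r in((P,q),(P2,q2)):
    m=(r>.027)&(r<.037)&(Q[...,2]<.115)&(Q[...,2]>.08);print(m.sum(),np.percentile(Q[m][:,2],[10,50,90]) if m.any() else 0)
E
```

```text
{'q': array([ 5.41000e-01,  9.27000e+00, -3.21800e+00,  7.71750e+01,
       -5.00000e-03,  1.55619e+02]), 'ee_pos': array([0.584, 0.005, 0.087]), 'tcp_rot': array([179.857,  -0.305,  24.922]), 'wrist_force': array([10.8  , -0.722, -6.573]), 'torque': array([ 0.074, -2.079,  0.519])} 24.55
0 0
12661 [0.09006262 0.09666049 0.0975045 ]
```

Emit:
play_rows:
  increments:
    - [[0,0,0],[0,0,3],0]
    - [[0,0,0],[0,0,6],0]
    - [[0,0,0],[0,0,9],0]
    - [[0,0,0],[0,0,9],0]

```text
time: 25.05
ee_pos: [0.585, 0.0051, 0.0877]
tcp_rot: [179.8, -0.4, 15.9]
wrist_force: [14.4, -3.7, -6.3]
opening: 0.0855
grasp_force: 6.7
```

Emit:
play_rows:
  increments:
    - [[0,0,0],[0,0,3],0]
    - [[0,0,0],[0,0,6],0]
    - [[0,0,0],[0,0,9],0]
    - [[0,0,0],[0,0,9],0]

```text
time: 25.45
ee_pos: [0.5856, 0.004, 0.0877]
tcp_rot: [179.8, -0.5, 6.9]
wrist_force: [17.7, -9.3, -7.8]
opening: 0.0851
grasp_force: 8.9
```

```bash
python3 - <<'E'
from h import *
o=telemetry.get_obs();print({k:o[k].round(3) for k in("q","ee_pos","tcp_rot","wrist_force","torque")},o["time"])
E
```

```text
{'q': array([ 4.72000e-01,  9.27600e+00, -3.17100e+00,  7.70560e+01,
       -1.66000e-01,  1.73591e+02]), 'ee_pos': array([0.586, 0.004, 0.088]), 'tcp_rot': array([179.78 ,  -0.475,   6.881]), 'wrist_force': array([17.683, -9.332, -7.75 ]), 'torque': array([-1.44 , -3.345,  0.916])} 25.45
```

Emit:
play_rows:
  increments:
    - [[0,0,0],[0,0,-6],0]
    - [[0,0,0],[0,0,-12],0]
    - [[0,0,0],[0,0,-12],0]
    - [[0,0,-15],[0,0,-12],0]
    - [[0,0,-40],[0,0,-12],0]
    - [[0,0,-80],[0,0,-18],0]
    - [[0,0,-120],[0,0,-26],0]
    - [[-40,0,-140],[0,0,-34],0]
    - [[-70,0,-140],[0,0,-42],0]
    - [[-85,0,-140],[0,0,-50],0]
    - [[-85,0,-140],[0,0,-50],0]
    - [[-85,0,-140],[0,0,-50],0]

```text
time: 26.65
ee_pos: [0.4978, -0.0049, 0.2274]
tcp_rot: [179.9, -0.1, 56.7]
wrist_force: [-0.1, 0.0, 0.5]
opening: 0.0854
grasp_force: 0.0
```

```bash
python3 - <<'E'
from h import *
o=telemetry.get_obs();print(o["time"],o["ee_pos"],o["tcp_rot"])
im,d,K=shot("wrist");save("w4.png",im);np.savez("w4.npz",im=im,d=d,**K);P=cloud(K,d)
r=np.hypot(P[...,0]-O[0],P[...,1]-O[1])
m=(r>.028)&(r<.036)&(P[...,2]<.115)&(P[...,2]>.08);print("head",m.sum(),np.percentile(P[m][:,2],[10,50,90]))
m=(r<.02)&(P[...,2]<.06);print("glass",m.sum(),np.percentile(P[m][:,2],[10,50,90]))
E
```

```text
26.65 [ 0.49782694 -0.00489426  0.22740188] [ 1.79895988e+02 -6.19432691e-02  5.66990556e+01]
head 2974 [0.09536276 0.09656357 0.09752184]
glass 1551 [0.04534308 0.04624398 0.04716867]
```

View pics/w4.png

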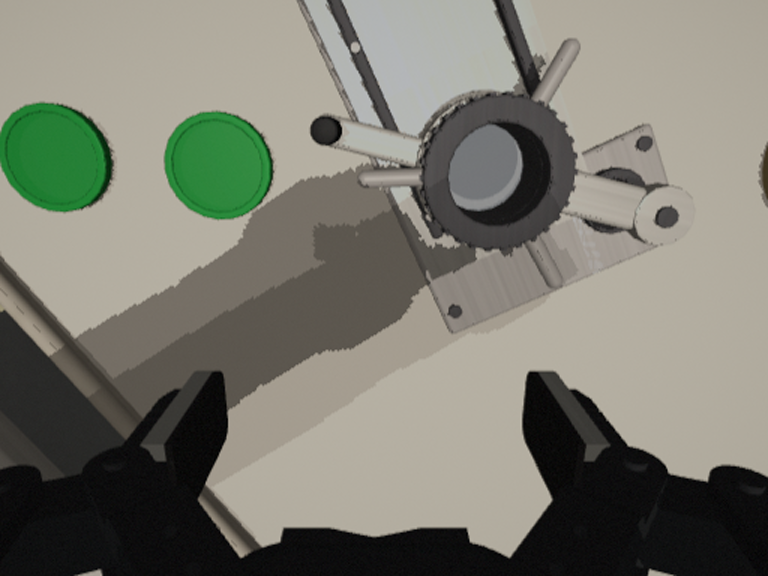

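The arm is still over the cell, with the ring at (500,170), spoke tips at (574,43), (362,177) and (557,284), and the peg at (325,129). The glass is visible inside the ring.

```bash
python3 - <<'E'
from h import *
z=np.load("w4.npz");K={k:z[k] for k in("f","cx","cy","T")}
for a,b in((574,42),(361,177),(557,285)):
    p=onz(K,a/1.5,b/1.5,.090);q=p[:2]-O;print(np.degrees(np.arctan2(q[1],q[0]))%360,np.hypot(*q))
p=onz(K,325/1.5,129/1.5,.101)[:2]-PIL;print("peg ang",np.degrees(np.arctan2(p[1],p[0])),np.hypot(*p))
print(inc([*O,.2],78),inc([*O,.2],138))
E
```

```text
27.795748822625043 0.06509066661113042
151.1769664197486 0.0695092007670376
266.51250821975714 0.07244851199130202
peg ang 132.64552107717677 0.18746621912659078
([54.8, 63.8, 27.0], [0.07, -0.03, -21.26]) ([54.8, 63.8, 27.0], [0.08, 0.01, -81.26])
```

```bash
python3 - <<'E'
from h import *
for n in("w3","w4"):
    z=np.load(n+".npz");d=z["d"];K={k:z[k] for k in("f","cx","cy","T")};P=cloud(K,d)
    zt=.1035 if n=="w3" else .0965
    m=(abs(P[...,2]-zt)<.004)&(np.hypot(P[...,0]-O[0],P[...,1]-O[1])<.05)
    m=cv2.morphologyEx(m.astype(np.uint8),cv2.MORPH_OPEN,np.ones((9,9)))
    c=max(cv2.findContours(m,0,2)[0],key=cv2.contourArea);(u,v),ax,_=cv2.fitEllipse(c)
    print(n,(u,v),ax,onz(K,u,v,zt)[:2]-O)
E
```

```text
w3 (243.37637329101562, 94.12933349609375) (101.96743774414062, 106.10420227050781) [0.00184137 0.00156656]
w4 (333.1896057128906, 113.87445831298828) (94.73297119140625, 106.40836334228516) [-0.00170763 -0.00112433]
```

The ring has shifted about 4 mm and the peg reads 2° higher, so the last tightening push moved the arm slightly off its stop. I'll push the peg back to the stop, then tighten with the finger on the far side, so the reaction holds the arm against the stop.

```bash
python3 - <<'E'
from h import *
print(arc(144),inc([*arc(144),.10],49))
R0=R.from_euler('xyz',[180,0,49],degrees=True)
for f in (142,140,138,137,136,135): print(f,R0.inv().apply(np.array([*(arc(f)-arc(144)),0])*1000).round(1))
E
```

```text
[0.4904444  0.04364688] ([36.3, -33.1, 126.9], [0.06, -0.04, 7.74])
142 [ 6.7 -0.5 -0. ]
140 [13.5 -0.7 -0. ]
138 [20.2 -0.7 -0. ]
137 [23.6 -0.6 -0. ]
136 [26.9 -0.5 -0. ]
135 [30.3 -0.3 -0. ]
```

Emit:
play_rows:
  increments:
    - [[10,-10,0],[0,0,2],1]
    - [[25,-25,0],[0,0,5],1]
    - [[36.3,-33.1,0],[0,0,7.7],1]
    - [[36.3,-33.1,5],[0,0,7.7],1]
    - [[36.3,-33.1,10],[0,0,7.7],1]
    - [[36.3,-33.1,20],[0,0,7.7],1]
    - [[36.3,-33.1,50],[0,0,7.7],1]
    - [[36.3,-33.1,90],[0,0,7.7],1]
    - [[36.3,-33.1,118],[0,0,7.7],1]
    - [[36.3,-33.1,127],[0,0,7.7],1]
    - [[36.3,-33.1,127],[0,0,7.7],1]

```text
time: 27.8
ee_pos: [0.4887, 0.0431, 0.0979]
tcp_rot: [-179.9, 0.1, 49.3]
wrist_force: [0.2, 0.6, 0.2]
opening: 0.0
grasp_force: 0.0
```

Emit:
play_rows:
  increments:
    - [[3,0,0],[0,0,1],1]
    - [[6.7,-0.5,0],[0,0,2],1]
    - [[10,-0.6,0],[0,0,3],1]
    - [[13.5,-0.7,0],[0,0,4],1]
    - [[16,-0.7,0],[0,0,5],1]
    - [[18,-0.7,0],[0,0,5.5],1]
    - [[20.2,-0.7,0],[0,0,6],1]
    - [[20.2,-0.7,0],[0,0,6],1]

```text
time: 28.6
ee_pos: [0.5021, 0.0595, 0.0991]
tcp_rot: [180.0, 0.0, 43.3]
wrist_force: [0.1, 0.3, -0.1]
opening: -0.0002
grasp_force: 0.0
```

Emit:
play_rows:
  increments:
    - [[1,0,0],[0,0,0.3],1]
    - [[2,0,0],[0,0,0.6],1]
    - [[3,0,0],[0,0,1],1]
    - [[3,0,0],[0,0,1],1]

```text
time: 29.0
ee_pos: [0.5028, 0.0603, 0.099]
tcp_rot: [-180.0, 0.2, 42.2]
wrist_force: [-8.6, -6.0, 4.7]
opening: -0.0
grasp_force: 5.4
```

Emit:
play_rows:
  increments:
    - [[1,0,0],[0,0,0.3],1]
    - [[2,0,0],[0,0,0.6],1]
    - [[2,0,0],[0,0,1],1]

```text
time: 29.3
ee_pos: [0.5031, 0.0608, 0.099]
tcp_rot: [-180.0, 0.4, 41.2]
wrist_force: [-14.8, -11.6, 8.6]
opening: -0.0
grasp_force: 9.6
```

The arm resists 7 mm short of the stop because the ring is clamped on the glass. I'll loosen the ring a little first, then seat the arm, then retighten.

Emit:
play_rows:
  increments:
    - [[-10,0,0],[0,0,0],1]
    - [[-22,0,0],[0,0,0],1]
    - [[-22,0,-35],[0,0,-4],0.5]
    - [[-22,0,-75],[0,0,-10],0]
    - [[-22,0,-105],[0,0,-18],0]
    - [[-10,20,-110],[0,0,-26],0]
    - [[5,50,-110],[0,0,-34],0]
    - [[10,75,-110],[0,0,-42],0]
    - [[15,90,-110],[0,0,-47],0]
    - [[15,90,-110],[0,0,-47],0]
    - [[15,90,-110],[0,0,-47],0]

```text
time: 30.4
ee_pos: [0.5759, 0.0049, 0.209]
tcp_rot: [-180.0, -0.0, 88.1]
wrist_force: [-1.2, 0.4, 0.1]
opening: 0.0855
grasp_force: 0.0
```

```bash
python3 - <<'E'
from h import *
o=telemetry.get_obs();print(o["time"],o["ee_pos"],o["tcp_rot"],o["opening"])
print(inc([.5787,.0036,.086],88.5))
E
```

```text
30.4 [0.57586901 0.0049124  0.20902525] [-1.79973493e+02 -9.15633558e-03  8.81407964e+01] 0.08549951072826531
([-1.2, 2.9, 123.0], [-0.03, -0.01, -0.36])
```

Emit:
play_rows:
  increments:
    - [[-1.2,2.9,30],[0,0,0],0]
    - [[-1.2,2.9,75],[0,0,0],0]
    - [[-1.2,2.9,98],[0,0,0],0]
    - [[-1.2,2.9,108],[0,0,0],0]
    - [[-1.2,2.9,116],[0,0,0],0]
    - [[-1.2,2.9,123],[0,0,0],0]
    - [[-1.2,2.9,123],[0,0,0],0]

```text
time: 31.1
ee_pos: [0.5793, 0.0039, 0.0865]
tcp_rot: [180.0, 0.0, 88.3]
wrist_force: [1.1, -0.3, -0.4]
opening: 0.0856
grasp_force: 0.0
```

Emit:
play_rows:
  increments:
    - [[0,0,0],[0,0,-4],0]
    - [[0,0,0],[0,0,-8],0]
    - [[0,0,0],[0,0,-12],0]
    - [[0,0,0],[0,0,-16],0]
    - [[0,0,0],[0,0,-20],0]
    - [[0,0,0],[0,0,-24],0]

```text
time: 31.7
ee_pos: [0.5814, 0.0016, 0.0877]
tcp_rot: [179.8, 0.3, 112.3]
wrist_force: [9.6, -10.2, -4.3]
opening: 0.0852
grasp_force: 7.0
```

Emit:
play_rows:
  increments:
    - [[0,0,0],[0,0,-4],0]
    - [[0,0,0],[0,0,-8],0]
    - [[0,0,0],[0,0,-12],0]
    - [[0,0,0],[0,0,-16],0]
    - [[0,0,0],[0,0,-20],0]
    - [[0,0,0],[0,0,-24],0]
    - [[0,0,0],[0,0,-28],0]
    - [[0,0,0],[0,0,-32],0]
    - [[0,0,0],[0,0,-36],0]
    - [[0,0,0],[0,0,-42],0]

```text
time: 32.7
ee_pos: [0.581, 0.0039, 0.0878]
tcp_rot: [179.9, 0.2, 154.5]
wrist_force: [4.3, 1.6, -0.3]
opening: 0.0855
grasp_force: 2.2
```

Emit:
play_rows:
  increments:
    - [[0,0,0],[0,0,5],0]
    - [[0,0,0],[0,0,8],0]
    - [[0,0,-20],[0,0,8],0]
    - [[0,0,-60],[0,0,8],0]
    - [[0,0,-105],[0,0,12],0.5]
    - [[0,0,-120],[0,0,15],1]
    - [[0,0,-120],[0,0,15],1]
    - [[0,0,-120],[0,0,15],1]

```text
time: 33.5
ee_pos: [0.5794, 0.0037, 0.2065]
tcp_rot: [180.0, 0.0, 139.4]
wrist_force: [-0.2, 0.2, 0.7]
opening: 0.0282
grasp_force: 0.0
```

```bash
python3 - <<'E'
from h import *
o=telemetry.get_obs();print(o["time"],o["ee_pos"],o["tcp_rot"],o["opening"])
print(inc([*arc(145),.2],139))
R0=R.from_euler('xyz',[180,0,139],degrees=True)
for f in (143,141,139,138,137,136,135): print(f,R0.inv().apply(np.array([*(arc(f)-arc(145)),0])*1000).round(1))
E
```

```text
33.5 [0.57944854 0.00374022 0.20645291] [1.79965806e+02 4.98799904e-02 1.39368587e+02] 0.028190617748666172
([93.2, -31.0, 6.4], [0.03, 0.05, 0.37])
143 [0.6 6.7 0. ]
141 [ 0.9 13.4  0. ]
139 [ 1.1 20.2  0. ]
138 [ 1.  23.5  0. ]
137 [ 0.9 26.9  0. ]
136 [ 0.8 30.3  0. ]
135 [ 0.6 33.6  0. ]
```

Emit:
play_rows:
  increments:
    - [[20,-7,0],[0,0,0],1]
    - [[55,-20,0],[0,0,0],1]
    - [[85,-29,0],[0,0,0],1]
    - [[93,-31,5],[0,0,0],1]
    - [[93,-31,35],[0,0,0],1]
    - [[93,-31,75],[0,0,0],1]
    - [[93,-31,100],[0,0,0],1]
    - [[93,-31,106],[0,0,0],1]
    - [[93,-31,106],[0,0,0],1]

```text
time: 34.4
ee_pos: [0.488, 0.0407, 0.099]
tcp_rot: [-179.9, -0.1, 139.3]
wrist_force: [-0.5, -0.6, 0.0]
opening: -0.0003
grasp_force: 0.0
```

Emit:
play_rows:
  increments:
    - [[0.3,3,0],[0,0,0],1]
    - [[0.6,6.7,0],[0,0,1],1]
    - [[0.8,10,0],[0,0,2],1]
    - [[0.9,13.4,0],[0,0,3],1]
    - [[1,16,0],[0,0,4],1]
    - [[1,18,0],[0,0,5],1]
    - [[1,20,0],[0,0,6],1]
    - [[1,22,0],[0,0,6],1]
    - [[1,23.5,0],[0,0,7],1]
    - [[1,23.5,0],[0,0,7],1]

```text
time: 35.4
ee_pos: [0.5026, 0.059, 0.1002]
tcp_rot: [-179.9, 0.0, 132.2]
wrist_force: [-3.5, -3.3, 2.9]
opening: 0.0001
grasp_force: 2.5
```

Emit:
play_rows:
  increments:
    - [[0,1,0],[0,0,0.3],1]
    - [[0,2,0],[0,0,0.6],1]
    - [[0,3,0],[0,0,1],1]
    - [[0,3,0],[0,0,1],1]

```text
time: 35.8
ee_pos: [0.5045, 0.0611, 0.1001]
tcp_rot: [-179.9, -0.0, 131.2]
wrist_force: [-4.4, -2.7, 3.3]
opening: -0.0002
grasp_force: 2.7
```

Emit:
play_rows:
  increments:
    - [[0,1,0],[0,0,0.3],1]
    - [[0,2,0],[0,0,0.6],1]
    - [[0,3,0],[0,0,1],1]
    - [[0,3,0],[0,0,1],1]

```text
time: 36.2
ee_pos: [0.5064, 0.0631, 0.1001]
tcp_rot: [-179.9, -0.1, 130.2]
wrist_force: [-6.7, -2.4, 3.7]
opening: 0.0001
grasp_force: 3.5
```

Emit:
play_rows:
  increments:
    - [[0,1,0],[0,0,0],1]
    - [[0,2,0],[0,0,0],1]
    - [[0,3,0],[0,0,0],1]
    - [[0,3,0],[0,0,0],1]

```text
time: 36.6
ee_pos: [0.5068, 0.0635, 0.1]
tcp_rot: [-179.6, -0.0, 130.2]
wrist_force: [-17.1, -12.5, 11.3]
opening: -0.0002
grasp_force: 10.9
```

Emit:
play_rows:
  increments:
    - [[0,1,0],[0,0,0],1]
    - [[0,2,0],[0,0,0],1]
    - [[0,2,0],[0,0,0],1]

```text
time: 36.9
ee_pos: [0.5071, 0.0637, 0.0999]
tcp_rot: [-179.4, -0.1, 130.2]
wrist_force: [-26.1, -17.8, 16.1]
opening: 0.0002
grasp_force: 15.9
```

Emit:
play_rows:
  increments:
    - [[0,1,0],[0,0,0],1]
    - [[0,2,0],[0,0,0],1]
    - [[0,2,0],[0,0,0],1]

```text
time: 37.2
ee_pos: [0.5073, 0.0639, 0.0999]
tcp_rot: [-179.2, -0.0, 130.1]
wrist_force: [-33.7, -25.4, 20.4]
opening: 0.0001
grasp_force: 21.1
```

```bash
python3 - <<'E'
from h import *
o=telemetry.get_obs();v=o["ee_pos"][:2]-PIL;print(o["ee_pos"],np.degrees(np.arctan2(v[1],v[0])),np.hypot(*v),o["wrist_force"])
v=np.array([.509,.0647])-PIL;print(np.degrees(np.arctan2(v[1],v[0])))
E
```

```text
[0.5072929  0.06393716 0.09987788] 136.16641371750225 0.19309756968704098 [-33.65822513 -25.35590921  20.42522743]
135.6504672753303
```

Firm stop at 45 N, with no motion, at the same angle as before. I'll go back to the ring and tighten with the finger on the far side.

Emit:
play_rows:
  increments:
    - [[0,-10,0],[0,0,0],1]
    - [[0,-25,0],[0,0,0],1]
    - [[0,-25,-30],[0,0,0],1]
    - [[0,-25,-70],[0,0,0],0.5]
    - [[-10,-20,-105],[0,0,-2],0]
    - [[-45,-5,-110],[0,0,-5],0]
    - [[-80,5,-110],[0,0,-5],0]
    - [[-92,10,-110],[0,0,-5],0]
    - [[-92,10,-110],[0,0,-5],0]
    - [[-92,10,-110],[0,0,-5],0]
    - [[-92,10,-110],[0,0,-5],0]

```text
time: 38.3
ee_pos: [0.5793, 0.0045, 0.2104]
tcp_rot: [180.0, 0.0, 135.3]
wrist_force: [0.7, 0.9, -0.7]
opening: 0.0853
grasp_force: 0.0
```

```bash
python3 - <<'E'
from h import *
o=telemetry.get_obs();print(o["time"],o["ee_pos"],o["tcp_rot"],o["opening"])
print(inc([.5815,.006,.088],135))
im,d,K=shot("top");P=cloud(K,d);q=P[...,:2]-O;r=np.hypot(*np.moveaxis(q,-1,0));m=(r>.045)&(r<.064)&(P[...,2]>.083)&(P[...,2]<.1)
print(np.histogram(np.degrees(np.arctan2(q[...,1],q[...,0]))[m]%360,np.arange(0,361,10))[0])
E
```

```text
38.3 [0.57925617 0.00454909 0.21039719] [1.79993305e+02 7.56783360e-05 1.35323117e+02] 0.08529840940697747
([-0.6, 2.6, 122.4], [0.01, 0.0, 0.32])
[ 0  0  0  0  0  0  0 13  7  0  0  0  0  0  0  0  0  0  0  0  0  0  0  0
  0  0  0  0  0  0  0  0  0  0  0  0]
```

Emit:
play_rows:
  increments:
    - [[-0.6,2.6,30],[0,0,0],0]
    - [[-0.6,2.6,75],[0,0,0],0]
    - [[-0.6,2.6,98],[0,0,0],0]
    - [[-0.6,2.6,108],[0,0,0],0]
    - [[-0.6,2.6,116],[0,0,0],0]
    - [[-0.6,2.6,122],[0,0,0],0]
    - [[-0.6,2.6,122],[0,0,0],0]

```text
time: 39.05
ee_pos: [0.5825, 0.0057, 0.0886]
tcp_rot: [180.0, 0.0, 135.3]
wrist_force: [-0.4, -0.0, -0.9]
opening: 0.0853
grasp_force: 0.0
```

Emit:
play_rows:
  increments:
    - [[0,0,0],[0,0,5],0]
    - [[0,0,0],[0,0,10],0]
    - [[0,0,0],[0,0,15],0]
    - [[0,0,0],[0,0,20],0]
    - [[0,0,0],[0,0,25],0]
    - [[0,0,0],[0,0,30],0]
    - [[0,0,0],[0,0,35],0]
    - [[0,0,0],[0,0,40],0]

```text
time: 39.85
ee_pos: [0.582, 0.0033, 0.0894]
tcp_rot: [-180.0, 0.3, 95.1]
wrist_force: [-6.0, -15.1, 2.4]
opening: 0.0855
grasp_force: 7.7
```

Emit:
play_rows:
  increments:
    - [[0,0,0],[0,0,4],0]
    - [[0,0,0],[0,0,8],0]
    - [[0,0,0],[0,0,12],0]
    - [[0,0,0],[0,0,12],0]

```text
time: 40.25
ee_pos: [0.5811, 0.0028, 0.0892]
tcp_rot: [-179.9, 0.3, 83.1]
wrist_force: [-8.5, -14.4, 4.4]
opening: 0.0853
grasp_force: 8.6
```

Emit:
play_rows:
  increments:
    - [[0,0,0],[0,0,4],0]
    - [[0,0,0],[0,0,8],0]
    - [[0,0,0],[0,0,12],0]
    - [[0,0,0],[0,0,12],0]

```text
time: 40.65
ee_pos: [0.5802, 0.0029, 0.0892]
tcp_rot: [-179.9, 0.4, 71.1]
wrist_force: [-14.3, -15.3, 6.7]
opening: 0.0853
grasp_force: 10.1
```

Emit:
play_rows:
  increments:
    - [[0,0,0],[0,0,3],0]
    - [[0,0,0],[0,0,6],0]
    - [[0,0,0],[0,0,6],0]

```text
time: 40.95
ee_pos: [0.5796, 0.003, 0.0891]
tcp_rot: [-179.9, 0.4, 65.2]
wrist_force: [-16.3, -14.3, 7.2]
opening: 0.0853
grasp_force: 11.2
```

Emit:
play_rows:
  increments:
    - [[0,0,0],[0,0,3],0]
    - [[0,0,0],[0,0,6],0]
    - [[0,0,0],[0,0,6],0]

```text
time: 41.25
ee_pos: [0.5791, 0.003, 0.089]
tcp_rot: [-179.8, 0.4, 59.2]
wrist_force: [-19.6, -15.3, 8.1]
opening: 0.0852
grasp_force: 12.3
```

```bash
python3 - <<'E'
from h import *
o=telemetry.get_obs();print({k:o[k].round(3) for k in("q","ee_pos","tcp_rot","wrist_force","torque")},o["time"])
E
```

```text
{'q': array([  0.434,   9.192,  -3.129,  78.042,  -0.294, 121.26 ]), 'ee_pos': array([0.579, 0.003, 0.089]), 'tcp_rot': array([-179.842,    0.44 ,   59.175]), 'wrist_force': array([-19.639, -15.288,   8.101]), 'torque': array([-2.638,  4.119,  1.137])} 41.25
```

Tangential force is 23 N, about 1.2 N m against 0.06 free, so the ring is snug. I'll release, lift and verify.

Emit:
play_rows:
  increments:
    - [[0,0,0],[0,0,-6],0]
    - [[0,0,0],[0,0,-14],0]
    - [[0,0,0],[0,0,-18],0]
    - [[0,0,-8],[0,0,-18],0]
    - [[0,0,-30],[0,0,-18],0]
    - [[0,0,-70],[0,0,-18],0]
    - [[0,0,-110],[0,0,-18],0]
    - [[-40,0,-138],[0,0,-20],0]
    - [[-70,0,-138],[0,0,-20],0]
    - [[-85,0,-138],[0,0,-20],0]
    - [[-85,0,-138],[0,0,-20],0]
    - [[-85,0,-138],[0,0,-20],0]

```text
time: 42.45
ee_pos: [0.539, -0.0673, 0.2262]
tcp_rot: [180.0, -0.0, 79.2]
wrist_force: [0.2, 0.6, 0.2]
opening: 0.085
grasp_force: 0.0
```

```bash
python3 - <<'E'
from h import *
o=telemetry.get_obs();print(o["time"],o["ee_pos"],o["tcp_rot"],o["wrist_force"])
im,d,K=shot("wrist");np.savez("w5.npz",im=im,d=d,**K);P=cloud(K,d);q=P[...,:2]-O
r=np.hypot(q[...,0],q[...,1]);a=np.degrees(np.arctan2(q[...,1],q[...,0]))%360
m=(r>.028)&(r<.036)&(P[...,2]<.115)&(P[...,2]>.08);zt=np.median(P[m][:,2]);print("head",m.sum(),zt)
m=(abs(P[...,2]-zt)<.004)&(r<.05)
m=cv2.morphologyEx(m.astype(np.uint8),cv2.MORPH_OPEN,np.ones((9,9)))
c=max(cv2.findContours(m,0,2)[0],key=cv2.contourArea);(u,v),ax,_=cv2.fitEllipse(c);print("ring-O",onz(K,u,v,zt)[:2]-O)
m=(r<.02)&(P[...,2]<.06);print("glass",m.sum(),np.percentile(P[m][:,2],[10,50,90]))
m=(r>.046)&(r<.064)&(P[...,2]>.081)&(P[...,2]<.098);h,_=np.histogram(a[m],np.arange(0,361,5));print([(i*5,n) for i,n in enumerate(h) if n>15])
g=P-np.array([*PIL,0]);rr=np.hypot(g[...,0],g[...,1]);m=(rr>.17)&(rr<.2)&(P[...,2]>.09)&(P[...,2]<.108)&(g[...,1]>0)
print("peg",m.sum(),np.degrees(np.arctan2(np.median(g[m][:,1]),np.median(g[m][:,0]))),np.median(P[m],0))
im,d,K=shot("top");g=im.mean(2)
z=np.load("top0.npz");df=np.abs(im.astype(int)-z["im"]).sum(2)
for n,(a,b) in dict(pot=(210,130),timer=(178,248),tape=(314,126)).items(): print(n,np.median(df[b-15:b+15,a-15:a+15]),df[b-15:b+15,a-15:a+15].mean())
E
```

```text
42.45 [ 0.53900873 -0.06726929  0.22621169] [ 1.79991041e+02 -1.39401324e-02  7.92168446e+01] [0.24428807 0.63684821 0.16330478]
head 3357 0.0965619800189565
ring-O [-0.00015909  0.00172657]
glass 1810 [0.04528381 0.0462248  0.04720391]
[(10, np.int64(59)), (15, np.int64(198)), (20, np.int64(99)), (130, np.int64(88)), (135, np.int64(201)), (140, np.int64(73)), (250, np.int64(83)), (255, np.int64(149)), (260, np.int64(42))]
peg 8 132.04302938053564 [0.52354324 0.06664948 0.09083569]
pot 12.5 12.293333333333333
timer 15.0 14.634444444444444
tape 114.5 153.98777777777778
```

Emit:
play_rows:
  increments:
    - [[-20,0,-20],[0,0,0],0]
    - [[-60,20,-50],[0,0,0],0]
    - [[-100,60,-60],[0,0,0],0]
    - [[-130,100,-60],[0,0,0],0]
    - [[-150,140,-60],[0,0,0],0]
    - [[-160,160,-60],[0,0,0],0]
    - [[-160,160,-60],[0,0,0],0]

```text
time: 43.25
ee_pos: [0.6694, -0.256, 0.2801]
tcp_rot: [-179.7, -0.1, 79.3]
wrist_force: [0.1, 0.1, -1.1]
opening: 0.0856
grasp_force: 0.0
```

```bash
python3 - <<'E'
from h import *
o=telemetry.get_obs();print(o["time"],o["ee_pos"])
def peg(im,K):
    h,w=im.shape[:2];best=[]
    m=(im.max(2)<45).astype(np.uint8);n,l,s,c=cv2.connectedComponentsWithStats(m)
    for i in range(1,n):
        p=onz(K,*c[i],.095)[:2]-PIL;r=np.hypot(*p)
        if .16<r<.21 and s[i,4]>8 and s[i,4]<900: print("  peg",s[i,4],c[i].round(1),np.degrees(np.arctan2(p[1],p[0])).round(2),r.round(4))
for n in("w3","w4","w5"):
    z=np.load(n+".npz");print(n);peg(z["im"],{k:z[k] for k in("f","cx","cy","T")})
im,d,K=shot("top");print("top");peg(im,K);z=np.load("top0.npz");df=np.abs(im.astype(int)-z["im"]).sum(2)
for n,(a,b) in dict(pot=(210,130),timer=(178,248),tape=(314,126)).items(): print(n,df[b-15:b+15,a-15:a+15].mean())
P=cloud(K,d);q=P[...,:2]-O;m=(abs(P[...,2]-.0965)<.006)&(np.hypot(q[...,0],q[...,1])<.042);print("ring top",m.sum(),P[m][:,:2].mean(0)-O)
im,d,K=shot("side");z=np.load("side0.npz");df=np.abs(im.astype(int)-z["im"]).sum(2)
for n,(a,b) in dict(pot=(294,190),timer=(189,199),tape=(344,248)).items(): print(n,df[b-12:b+12,a-12:a+12].mean())
E
```

```text
43.25 [ 0.66938224 -0.25596575  0.28009167]
w3
  peg 55 [125.1  21.6] 115.49 0.1911
  peg 17 [149.2  49.6] 119.95 0.1716
  peg 17 [161.4  63.8] 122.71 0.162
  peg 399 [129.4  94.2] 130.53 0.1856
  peg 21 [126.2 142.9] 141.45 0.1946
w4
  peg 208 [217.   87.3] 132.95 0.1876
w5
  peg 84 [192.4   2.2] 132.09 0.1804
  peg 76 [143.1  26.6] 141.46 0.2017
top
  peg 86 [250.8 114.5] 42.48 0.2018
  peg 12 [254.1 118.8] 43.0 0.1855
  peg 17 [248.6 206.1] 131.08 0.19
pot 31.961111111111112
timer 39.09444444444444
tape 34.47666666666667
ring top 344 [-0.00130378  0.00050428]
pot 26.729166666666668
timer 27.100694444444443
tape 22.14236111111111
```

The arm reads 131.1° against the expected 130.65° (within noise), the ring is centred and turned to snug, the glass is flat, and the bystanders are unchanged. Handing in.

```bash
python3 -c "
from workcell import workorder
print(workorder.job_done())"
```

```text
the job is handed in; nothing more can be done
None
```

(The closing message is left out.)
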